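# Bring the domed jar to the front of the reagent carousel and hold it there

### The job

Turn the bench carousel smoothly until the jar with the domed lid and ball knob stands at the front, squarely in line with the pointer that sticks out of the carousel's base, and finish still holding the turntable so that it stays still while the jar is taken off. Do not touch or tip any of the jars, pots and bottles standing on it, and leave the dish, the spatula and the tube rack on the bench where they are.

Things in the scene. Friction and masses are not known exactly. Their poses are not given: they have to be found in the camera images.
- base: Fixed black base of the carousel: disc 250 mm in diameter, 20 mm high, with one flat arrow-shaped pointer (24 mm wide, 12 mm high) sticking out to 210 mm from the centre; this marks the front. Origin: on the turning axis, on the bench. Its x axis runs from front to back, so the pointer lies along its -x axis; z up. It does not turn.
- turntable: Round aluminium tray, 280 mm in diameter, with a low rim (rim top 38 mm, tray floor 30 mm above the bench). It turns without end either way about the vertical axis through its origin, with light, damped drag (0.1 to 0.2 N m), and stays where it is left. A 20 mm steel column on its centre carries the handle. Origin: centre of its underside, 22 mm above the bench; z up.
- handle (a point): Middle of the turntable's handle, on the turning axis 175 mm above the bench: a black bar 60 mm long along this point's (and the turntable's) x axis, 16 mm thick along its y axis, 34 mm high, top at 192 mm. It stands above all the jars and turns with the tray.
- domed_jar: The jar to bring to the front: squat white porcelain jar, domed lid with a ball knob (18 mm), 60 mm in diameter, 79 mm tall over the knob, about 0.13 kg, standing loose on the tray 75 to 110 mm from the axis; it rides round with the tray. It starts in any of five places, never at the front. Origin: centre of its underside, z up.
- pot_a: White porcelain pot with a flat lid, 58 mm in diameter, 55 mm tall, about 0.12 kg, standing loose on the tray. Origin: centre of its underside, z up.
- pot_b: White porcelain pot with a flat lid, 58 mm in diameter, 55 mm tall, about 0.12 kg, standing loose on the tray. Origin: centre of its underside, z up.
- bottle_a: Amber screw-cap bottle with a black cap, 56 mm in diameter, 80 mm tall, about 0.11 kg, standing loose on the tray. Origin: centre of its underside, z up.
- bottle_b: Amber screw-cap bottle with a black cap, 56 mm in diameter, 80 mm tall, about 0.11 kg, standing loose on the tray. Origin: centre of its underside, z up.
- dish: Bystander: covered white dish, 94 mm in diameter, 17 mm high, lying on the bench. Origin: centre of its underside.
- spatula: Bystander: double-ended steel laboratory spatula, 185 mm long, 8 mm thick, lying on the bench along its x axis.
- rack: Bystander: white tube rack, 90 x 200 mm and 100 mm high with its tubes, 0.9 kg, standing on the bench; long along its y axis. Origin: centre of its underside.
Mind the look-alikes: they are no part of the job. Leave any green or purple look-alike of the bottle_b alone.

How it is judged:
At the end, for the whole second after the job is handed in: The domed jar's centre is over 60 mm from the axis on the pointer's side and within 12 mm of the pointer's centre line; the turntable is at rest (under 0.06 rad/s) with the fingers pressing on it (over 1 N); all five jars, pots and bottles are upright within 0.15 rad (x of domed_jar in the frame of base below -0.06 m and y of domed_jar in the frame of base between -0.012 and 0.012 m and angular speed of turntable below 0.06 rad/s and contact force between the fingers and turntable above 1 N and angle between each of domed_jar, pot_a, pot_b, bottle_a, bottle_b's own z axis and vertical below 0.15 rad); the arm keeps its last pose, push and grip.
It fails at once if the robot touches a jar, pot or bottle (contact force between any of the fingers, the arm and domed_jar above 0.5 N or contact force between any of the fingers, the arm and pot_a above 0.5 N or contact force between any of the fingers, the arm and pot_b above 0.5 N or contact force between any of the fingers, the arm and bottle_a above 0.5 N or contact force between any of the fingers, the arm and bottle_b above 0.5 N).
It fails at once if a jar, pot or bottle is tipped (angle between any of domed_jar, pot_a, pot_b, bottle_a, bottle_b's own z axis and vertical above 0.3 rad).
It fails at once if the dish, spatula or tube rack is shoved more than 20 mm (distance of any of dish, spatula, rack from where it was at the start of the episode above 0.02 m).
It also fails if it takes over 56 s, if anything falls off the work surface, if the arm or the gripper's body presses on something with over 40 N, if the wrist force passes 120 N, or if a joint passes its speed limit or range.

### The arm

A 6-joint arm with a two-finger parallel gripper is mounted at the origin on the work surface. World frame = base frame: x ahead of the robot, y to its left, z up, the work surface at z = 0. Lengths are in m, angles in rad, forces in N, time in s.
With the tool pointing down it reaches from about 0.3 to 0.75 m from the base axis. Payload 8.5 kg.
Tool frame: the origin (TCP) lies at the very end of the fingers, on their centre line; the grasp point (between the pads) lies manip.grip_point_offset behind it (manip.grip_point_offset is the distance from the TCP to the grasp point, in m); x points along the fingers, y is the direction in which the jaws open and shut, and the axes are right-handed (so a half turn about x gives the same grasp; the last joint's range is limited). The gripper opens to 88 mm and grips with 3 to 60 N. Pads are 18 mm wide; open, the fingers measure 123 mm over their backs; the gripper's body (75 mm by 187 mm) begins 45 mm behind the grasp point.
Start: joints at [-1.498, 0.381, 1.297, -0, 1.464, -0.215], TCP at [0.156, -0.527, 0.239] pointing down, gripper open.
Joint ranges: [-3.11, 3.11], [-0.89, 2.33], [0.22, 2.48], [-1.42, 4.56], [0.17, 2.85], [-2.88, 2.88]. Speed limits (rad/s): [2.39, 2.39, 3.14, 3.14, 3.14, 3.14].

### API

Orientations are given as a 3x3 rotation matrix whose columns are the frame's x, y, z axes.
In Python, from plant import monitor, cams, job, finder, manip gives the robot as it stands.
- The arm moves only by the tool arm_command, never from a script. Its argument "deltas" is text: rows parted by semicolons, each of 7 numbers parted by spaces: the shift along the tool's x, y, z in cm, then the turn, a rotation vector about the tool's x, y, z in rad, then the closure, from -1 (fully open) to 1 (shut). In form: x y z rx ry rz fingers; .... A call has 1 to 12 rows; each row is the pose to reach, as a shift and turn from the pose commanded when the call began, along the tool's axes at that moment; what a row does not reach only later rows make up. A row lasts 1/12 s, in which the tool goes at most 41.7 mm and 7.16 degrees, less where a joint would pass 70% of its speed; a pose out of reach is approached as far as the arm can. A call with a gripper value outside its range is refused whole. The fingers move at their own pace and stop on an object; "squeeze" is the grip in N (left out, the last holds). Time passes only in rows, so rows that repeat a pose let the fingers close. It gives the time, the measured TCP pose, the force and the opening at its end, in the units of the state.
- monitor.get_obs(): the state, without advancing time (a new reading comes with each control period).
- cams.read_camera(name): name is "scene" or "top" or "wrist"; returns (picture, depth): 400x640x3 uint8, red, green, blue; 400x640 float32, m along the optical axis (not along the pixel's ray), 0 where there is no reading.
- cams.camera_info(name): a dict with "K" (3x3 intrinsics, pixels), "xyz" and "attitude" of the camera in the world; the wrist camera has in their place "hand_eye" (4x4, takes a point from camera to tool coordinates, whose origin is the TCP and whose axes are the tool frame's). Camera axes: x right, y down, z forward; pixel columns grow to the right and rows downward; lengths in m; the calibration is good to about 2 mm. A picture is of the moment at which its call begins: read the wrist's pose just before it. camera_info takes no time and is no camera call.
- job.close_job(): hands the job in, once; it reports no verdict.
Trained networks look in the newest picture that a camera, given by its name, has taken for a name from the list of things; names that differ only in an ending like _2 or _b are one class to them, and where a whole thing is asked for, a point or a joint stands for the part that bears it (a point fixed in the world has none). Each returns a list of dicts, best first, with "confidence" (0 to 1); they miss things now and then, are a little off and sometimes report something else, mostly with a low value. They report only what shows in the picture. A call takes as long as a camera call. They do not tell look-alikes from the thing itself.
- finder.spot_in(target, camera): "extent" ([left, top, right, bottom] as shares, 0 to 1, of the picture: columns of its width, rows of its height, round what is visible of it).
- finder.silhouettes(target, camera): "region" (400x640 bool, what is visible of it) and "extent" ([left, top, right, bottom] as shares, 0 to 1, of the picture: columns of its width, rows of its height, round what is visible of it).
- finder.spot_point(target, camera): "at" ([column, row] as shares, 0 to 1, of the picture: columns of its width, rows of its height: a listed point, or the origin of a listed thing).
The state is a dict: "t": time; "joint_pos": joint angles; "dq": joint speeds; "joint_torque": joint torques, N m; "eef_pos": TCP position; "tcp_rot": TCP orientation; "force": force on the tool from outside, world axes, zero at the start; "ft_torque": the same for the moment, N m; "finger_gap": finger opening in m.
Only numpy, scipy, OpenCV 4.12 (cv2) and the standard library are available. Lean on these libraries where they do the work, as an engineer would, in place of code of your own. Each camera call takes 0.05 s, during which the arm holds its last target. There are 200 camera calls.

## Working session

There is one attempt and no reset: what is moved stays moved. The work goes in short steps, Python scripts to look and compute and a tool call to move; the robot and the scene stay as the last step left them, time stands still between calls to the robot, and variables do not carry over. Pictures are saved under pics/ and viewed, about 8 in all and at most 12, crops included, and the job is handed in when it is done.

Besides the shell and the picture viewer there is one more tool, called after ">>>" by a JSON object that holds its "method" and its "body". arm_command: Moves the arm, as the interface text tells. Its arguments: {"type":"object","properties":{"deltas":{"type":"string"},"squeeze":{"type":"number"}},"required":["deltas"]}

```bash
mkdir -p pics
cat > h.py <<'E'
import numpy as np, cv2
from plant import monitor, cams, job, finder, manip
def world(cam,u,v,d,obs=None):
    i=cams.camera_info(cam);K=np.array(i["K"])
    p=np.stack([(u-K[0,2])/K[0,0]*d,(v-K[1,2])/K[1,1]*d,d],-1)
    if cam=="wrist":
        H=np.array(i["hand_eye"]);p=p@H[:3,:3].T+H[:3,3]
        return p@np.array(obs["tcp_rot"]).T+np.array(obs["eef_pos"])
    return p@np.array(i["attitude"]).T+np.array(i["xyz"])
def cloud(cam,d,obs=None):
    v,u=np.mgrid[:400,:640];return world(cam,u,v,d,obs)
def save(n,im): cv2.imwrite(f"pics/{n}.png",im[...,::-1])
E
python3 - <<'E'
from h import *
o=monitor.get_obs();print(o, manip.grip_point_offset)
for c in("top","scene"):
    im,d=cams.read_camera(c);save(c+"0",im);print(c,cams.camera_info(c))
    P=cloud(c,d)
    for t in("domed_jar","handle","base","turntable","pot_a","bottle_a"):
        for r in finder.silhouettes(t,c)[:4]:
            m=r["region"]&(d>0);q=P[m]
            print(t,round(r["confidence"],2),np.round(np.array(r["extent"])*[640,400,640,400]),np.round(np.median(q,0),3),np.round(q.max(0),3))
    for r in finder.spot_point("handle",c)[:2]: print("pt",r)
E
```

```text
{'t': 0.0, 'joint_pos': array([-1.49827155e+00,  3.81177842e-01,  1.29824177e+00,  8.59378250e-06,
        1.46356284e+00, -2.15312169e-01]), 'dq': array([ 0.00053274, -0.00137999,  0.00039383,  0.00082731,  0.0001107 ,
       -0.00034845]), 'joint_torque': array([ 1.41273234e-03, -4.37924409e+01, -2.24553680e+01,  7.14458688e-02,
        3.53104086e-02, -9.85269662e-05]), 'eef_pos': array([ 0.15610691, -0.52710139,  0.23815391]), 'tcp_rot': array([[-9.21847992e-05,  2.83877872e-01, -9.58860441e-01],
       [ 1.38676794e-03, -9.58859487e-01, -2.83877723e-01],
       [-9.99999034e-01, -1.35588613e-03, -3.05280462e-04]]), 'force': array([-1.09660373,  0.25381085, -0.12852897]), 'ft_torque': array([0.06186302, 0.00016859, 0.00601069]), 'finger_gap': 0.08815976842654194} 0.0187
top {'K': array([[485.17990934,   0.        , 326.52365157],
       [  0.        , 485.17990934, 192.27451897],
       [  0.        ,   0.        ,   1.        ]]), 'xyz': array([ 0.30380541, -0.00306795,  1.55558251]), 'attitude': array([[ 0.00583378, -0.98265714,  0.18533999],
       [-0.99986853, -0.00292792,  
[... 1631 characters left out ...]

turntable 0.64 [279. 180. 384. 266.] [0.544 0.048 0.032] [0.68  0.179 0.196]
turntable 0.58 [280. 178. 382. 270.] [0.54  0.046 0.031] [0.681 0.179 0.196]
pot_a 0.81 [356. 206. 377. 234.] [0.483 0.111 0.084] [0.505 0.134 0.092]
pot_a 0.69 [330. 232. 352. 262.] [0.59  0.136 0.084] [0.613 0.16  0.091]
bottle_a 0.96 [225. 245. 249. 273.] [ 0.809 -0.011  0.054] [0.834 0.007 0.084]
bottle_a 0.94 [266. 317. 292. 346.] [0.827 0.215 0.055] [0.85  0.235 0.085]
bottle_a 0.81 [250. 283. 276. 307.] [0.815 0.116 0.053] [0.84  0.134 0.086]
bottle_a 0.74 [295. 223. 314. 251.] [0.643 0.058 0.082] [0.664 0.077 0.116]
pt {'at': [0.5231, 0.4805], 'confidence': 0.7}
pt {'at': [0.53, 0.6325], 'confidence': 0.55}
```

```bash
cat > m.py <<'E'
from h import *
import sys
from scipy.optimize import least_squares
def measure(tag,pic=True):
    Q=[];C=[]
    for c in("top","scene"):
        im,d=cams.read_camera(c);P=cloud(c,d);near=(d>0)&(np.hypot(P[...,0]-.543,P[...,1]-.045)<.26)
        q=P[near];col=im[near].astype(int);Q.append(q);C.append(col)
        rr=np.hypot(q[:,0]-.543,q[:,1]-.045)
        h=q[(q[:,2]>.15)&(rr<.06)&(q[:,2]<.21)];hh=h[h[:,2]>np.percentile(h[:,2],60)-.008][:,:2]
        if len(h)>5:
            (x,y),(w,l),a=cv2.minAreaRect((hh*1000).astype(np.float32));s,vec=np.linalg.eigh(np.cov(hh.T))
            print(c,"handle n",len(hh),"ctr",x/1e3,y/1e3,"dims",w,l,"dir",np.degrees(np.arctan2(vec[1,1],vec[0,1])),"ztop",h[:,2].max())
        r=q[(q[:,2]>.026)&(q[:,2]<.045)&(rr>.115)&(rr<.165)][:,:2]
        # outer edge per angle
        ang=np.arctan2(r[:,1]-.045,r[:,0]-.543);R=[]
        for k in np.arange(-180,180,8):
            m=np.abs(np.degrees(ang)-k)<4
            if m.sum()>3: e=r[m];R.append(e[np.argmax(np.hypot(e[:,0]-.543,e[:,1]-.045))])
        R=np.array(R);f=least_squares(lambda p:np.hypot(R[:,0]-p[0],R[:,1]-p[1])-.14,[.543,.045],loss="soft_l1",f_scale=.003)
        print(c,"axis",f.x,"res",np.median(np.abs(f.fun)))
        t=q[(q[:,2]>.006)&(q[:,2]<.017)&(col.max(1)<90)&(np.hypot(*(q[:,:2]-f.x).T)>.15)&(np.hypot(*(q[:,:2]-f.x).T)<.215)]
        if len(t)>5: mm=np.median(t,0)[:2]-f.x;print(c,"pointer n",len(t),"deg",np.degrees(np.arctan2(mm[1],mm[0])), "tip", t[np.argmax(np.hypot(*(t[:,:2]-f.x).T))])
        for lo in (.06,):
            b=((P[...,2]>.07)&(P[...,2]<.14)&near&(np.hypot(P[...,0]-f.x[0],P[...,1]-f.x[1])<.145)&(np.hypot(P[...,0]-f.x[0],P[...,1]-f.x[1])>.04)).astype(np.uint8)
            n,L=cv2.connectedComponents(b)
            for i in range(1,n):
                if (L==i).sum()>25:
                    e=P[L==i];v,u=np.where(L==i);mid=(np.percentile(e,3,0)+np.percentile(e,97,0))/2
                    print(c,"blob n",len(e),"px",u.mean().round(),v.mean().round(),"mid",mid.round(3),"zmax",e[:,2].max().round(3),"deg",np.degrees(np.arctan2(mid[1]-f.x[1],mid[0]-f.x[0])).round(1),"r",np.hypot(*(mid[:2]-f.x)).round(3),"rgb",np.median(im[L==i],0))
        if pic: C[-1]=cv2.resize(im[150:290,260:400] if c=="top" else im[160:300,260:400],(400,400),interpolation=cv2.INTER_CUBIC)
    if pic: save(tag,np.hstack(C))
if __name__=="__main__": measure(sys.argv[1])
E
python3 m.py m0; python3 -c "
import cv2,numpy as np
a=cv2.imread('pics/top0.png');b=cv2.imread('pics/scene0.png');cv2.imwrite('pics/both.png',cv2.resize(np.vstack([a,b]),(480,600)))"
```

```text
top handle n 119 ctr 0.5371746826171875 0.039273704528808594 dims 17.288829803466797 58.945762634277344 dir 129.73189207695617 ztop 0.20001247919166132
top axis [0.53748255 0.03897009] res 0.0005197261222638638
top pointer n 189 deg -171.50313310048895 tip [0.33102507 0.00957727 0.0075353 ]
top blob n 240 px 318.0 177.0 mid [0.63  0.049 0.094] zmax 0.117 deg 6.1 r 0.093 rgb [70.5 43.  22. ]
top blob n 250 px 346.0 190.0 mid [ 0.588 -0.041  0.093] zmax 0.116 deg -57.5 r 0.095 rgb [72. 45. 22.]
top blob n 274 px 291.0 193.0 mid [0.579 0.131 0.084] zmax 0.094 deg 65.4 r 0.101 rgb [161. 152. 147.]
top blob n 271 px 349.0 220.0 mid [ 0.497 -0.048  0.089] zmax 0.115 deg -114.8 r 0.096 rgb [151. 144. 140.]
top blob n 282 px 299.0 227.0 mid [0.472 0.104 0.085] zmax 0.092 deg 135.2 r 0.092 rgb [162. 154. 148.]
scene handle n 173 ctr 0.5413941040039062 0.03860163116455078 dims 18.876575469970703 59.860511779785156 dir 130.29658940903386 ztop 0.19744799462946416
scene axis [0.54081407 0.03831529] res 0.0005992594671498375
scene pointer n 159 deg -172.72634314853693 tip [0.33539716 0.01137932 0.01188732]
scene blob n 179 px 322.0 182.0 mid [ 0.504 -0.053  0.09 ] zmax 0.112 deg -112.2 r 0.098 rgb [121. 113. 110.]
scene blob n 327 px 299.0 202.0 mid [ 0.594 -0.036  0.092] zmax 0.115 deg -54.2 r 0.092 rgb [69. 36.  9.]
scene blob n 371 px 367.0 216.0 mid [0.477 0.106 0.082] zmax 0.091 deg 133.2 r 0.093 rgb [145. 135. 129.]
scene blob n 357 px 305.0 233.0 mid [0.637 0.052 0.092] zmax 0.115 deg 8.0 r 0.097 rgb [69. 36.  9.]
scene blob n 409 px 341.0 245.0 mid [0.586 0.132 0.082] zmax 0.091 deg 64.4 r 0.104 rgb [145. 135. 129.]
```

View pics/m0.png

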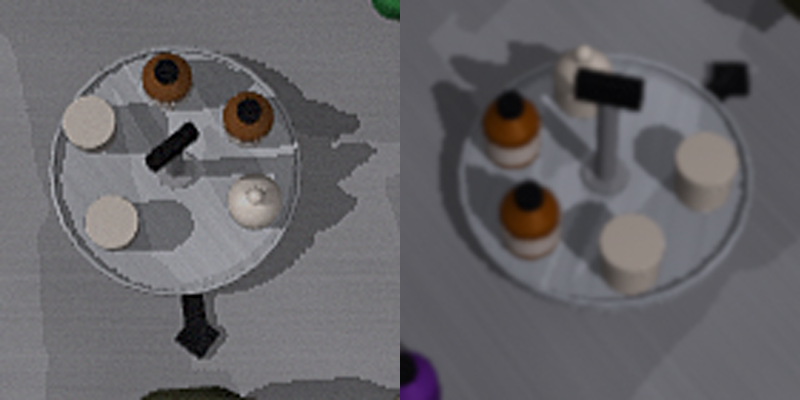

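View pics/both.png

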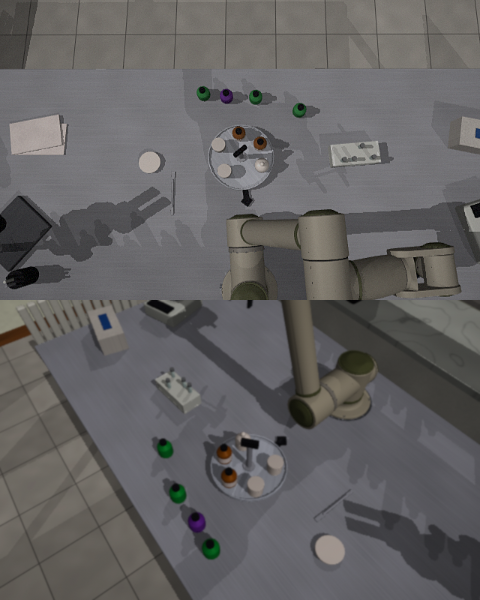

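The five things on the tray, by top-view pixel:

| Pixel | What it is |
|---|---|
| (318,177) | amber bottle |
| (346,190) | amber bottle |
| (291,193) | flat-lidded pot |
| (299,227) | flat-lidded pot |
| (349,220) | white, domed with a ball knob |

The last one is the target, and the enlarged crop shows the knob at (257,195). The green and purple look-alikes stand on the bench, off the tray.

The jar is at about -113.5° and the pointer at about -172°, so the tray needs about -58.5°. The handle's long axis is at 130°, so I set the jaw yaw to 40° and move above the handle.

>>> {"method": "arm_command", "body": {"deltas": "-1 -3.6 -4.4 -0.124 0 0 -1; -1 -7.2 -8.8 -0.248 0 0 -1; -1 -10.8 -13.2 -0.37 0 0 -1; -1 -14.4 -17.6 -0.495 0 0 -1; -1 -18 -22 -0.62 0 0 -1; -1 -21.6 -26.4 -0.74 0 0 -1; -1 -25.2 -30.8 -0.87 0 0 -1; -1 -28.8 -35.2 -0.99 0 0 -1; -1 -32.4 -39.6 -1.11 0 0 -1; -1 -36 -44 -1.24 0 0 -1; -1 -39.6 -48.4 -1.36 0 0 -1; -1 -43.4 -52.8 -1.48 0 0 -1", "squeeze": 20}}

```text
t: 1.9
eef_pos: [0.4375, -0.1123, 0.249]
tcp_rot: [[0.001, 0.979, 0.202], [-0.0, 0.202, -0.979], [-1.0, 0.001, 0.0]]
force: [0.4, -1.5, -0.1]
finger_gap: 0.0881
```

```bash
cat > d.py <<'E'
from h import *
import sys
from scipy.spatial.transform import Rotation as Ro
def delta(x,y,z,yaw):
    o=monitor.get_obs();R=np.array(o["tcp_rot"]);c,s=np.cos(np.radians(yaw)),np.sin(np.radians(yaw))
    T=np.array([[0,c,-s],[0,s,c],[-1,0,0]]);T[:,2]=np.cross(T[:,0],T[:,1])
    print("t",o["t"],"pos",o["eef_pos"].round(4),"yaw",np.degrees(np.arctan2(R[1,1],R[0,1])).round(2),"q",o["joint_pos"].round(2),"F",o["force"].round(2),"gap",round(o["finger_gap"],4))
    print("delta cm",(R.T@(np.array([x,y,z])-o["eef_pos"])*100).round(2),"rv",Ro.from_matrix(R.T@T).as_rotvec().round(3))
if __name__=="__main__": delta(*map(float,sys.argv[1:]))
E
python3 d.py .539 .0387 .24 40
```

```text
t 1.9 pos [ 0.4375 -0.1123  0.249 ] yaw 11.64 q [-0.51  0.2   1.53 -0.    1.41 -0.72] F [ 0.36 -1.46 -0.09] gap 0.0881
delta cm [  0.9   12.99 -12.74] rv [-0.495  0.001 -0.   ]
```

>>> {"method": "arm_command", "body": {"deltas": "0 2.8 -2.7 -0.12 0 0 -1; 0 5.6 -5.5 -0.24 0 0 -1; 0 8.4 -8.2 -0.36 0 0 -1; 0 11 -10.8 -0.48 0 0 -1; 0 12.99 -12.74 -0.495 0 0 -1; 0 12.99 -12.74 -0.495 0 0 -1; 0 12.99 -12.74 -0.495 0 0 -1; 0 12.99 -12.74 -0.495 0 0 -1"}}

```text
t: 2.57
eef_pos: [0.5388, 0.0357, 0.2486]
tcp_rot: [[-0.001, 0.77, 0.638], [-0.0, 0.638, -0.77], [-1.0, -0.001, -0.0]]
force: [0.3, 0.3, -0.4]
finger_gap: 0.088
```

```bash
cat > w.py <<'E'
from h import *
import sys
o=monitor.get_obs();im,d=cams.read_camera("wrist");P=cloud("wrist",d,o);save(sys.argv[1],im)
m=(d>0)&(P[...,2]>.17)&(P[...,2]<.205)&(np.hypot(P[...,0]-.539,P[...,1]-.0387)<.045)
q=P[m];print("n",m.sum())
if m.sum()>50:
    zt=np.median(q[:,2]);q=q[abs(q[:,2]-zt)<.006];print("z",zt,cv2.minAreaRect((q[:,:2]*1000).astype(np.float32)))
    s,v=np.linalg.eigh(np.cov(q[:,:2].T));print(np.degrees(np.arctan2(v[1,1],v[0,1])),np.median(q,0))
E
python3 w.py w1; python3 d.py .539 .0387 .163 40
```

```text
n 2225
z 0.19076614509402418 ((539.4089965820312, 38.079044342041016), (16.094181060791016, 59.231895446777344), 39.27314376831055)
129.7874305993089 [0.53798951 0.03948892 0.1908112 ]
t 2.6167 pos [0.5387 0.0353 0.2488] yaw 39.58 q [-0.15  0.36  1.31 -0.    1.48 -0.84] F [-0.11 -0.01 -0.34] gap 0.0879
delta cm [ 8.58  0.24 -0.25] rv [-0.007  0.     0.   ]
```

View pics/w1.png

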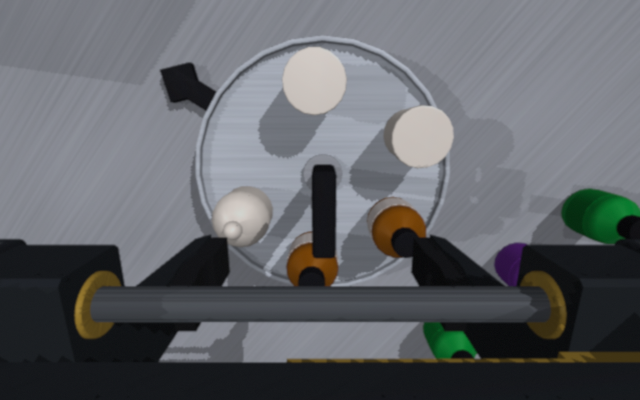

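Wrist view: the handle bar is at px (323,210), centred between the fingers. The domed jar is at (242,216) and the pointer at (185,85). The bar measures 16x59 mm with its top at 0.191, which matches the given sizes. I descend next.

>>> {"method": "arm_command", "body": {"deltas": "1.2 0.2 -0.25 -0.007 0 0 -1; 2.4 0.2 -0.25 -0.007 0 0 -1; 3.6 0.2 -0.25 -0.007 0 0 -1; 4.8 0.2 -0.25 -0.007 0 0 -1; 6 0.2 -0.25 -0.007 0 0 -1; 7 0.2 -0.25 -0.007 0 0 -1; 7.8 0.2 -0.25 -0.007 0 0 -1; 8.4 0.2 -0.25 -0.007 0 0 -1; 8.6 0.2 -0.25 -0.007 0 0 -1; 8.6 0.2 -0.25 -0.007 0 0 -1; 8.6 0.2 -0.25 -0.007 0 0 -1"}}

```text
t: 3.53
eef_pos: [0.5392, 0.039, 0.1632]
tcp_rot: [[0.001, 0.766, 0.643], [-0.0, 0.643, -0.766], [-1.0, 0.0, 0.001]]
force: [0.3, -0.3, 0.0]
finger_gap: 0.0878
```

```bash
python3 d.py .5394 .0383 .163 40
```

```text
t 3.5333 pos [0.5392 0.039  0.1632] yaw 40.03 q [-0.15  0.43  1.45 -0.    1.26 -0.85] F [ 0.3  -0.29  0.02] gap 0.0878
delta cm [ 0.02 -0.03  0.07] rv [ 0.001  0.001 -0.   ]
```

Now I close on the bar.

>>> {"method": "arm_command", "body": {"deltas": "0 0 0 0 0 0 0.3; 0 0 0 0 0 0 0.6; 0 0 0 0 0 0 0.8; 0 0 0 0 0 0 1; 0 0 0 0 0 0 1; 0 0 0 0 0 0 1; 0 0 0 0 0 0 1; 0 0 0 0 0 0 1; 0 0 0 0 0 0 1; 0 0 0 0 0 0 1; 0 0 0 0 0 0 1; 0 0 0 0 0 0 1", "squeeze": 25}}

```text
t: 4.53
eef_pos: [0.5389, 0.0391, 0.1627]
tcp_rot: [[-0.001, 0.766, 0.643], [-0.0, 0.643, -0.766], [-1.0, -0.001, -0.0]]
force: [-0.9, -1.1, 0.9]
finger_gap: 0.016
```

```bash
python3 d.py .5394 .0383 .163 40
python3 - <<'E'
from h import *
o=monitor.get_obs();im,d=cams.read_camera("wrist");P=cloud("wrist",d,o)
A=np.array([.5393,.0385]);r=np.hypot(P[...,0]-A[0],P[...,1]-A[1])
m=(d>0)&(P[...,2]>-.002)&(P[...,2]<.02)&(im.max(2)<70)&(r>.15)&(r<.22)
q=P[m];print("ptr",m.sum(),np.median(q,0))
if m.sum(): 
  mm=np.median(q[:,:2],0)-A;print(np.degrees(np.arctan2(mm[1],mm[0])))
E
```

```text
t 4.5333 pos [0.5389 0.0391 0.1627] yaw 40.04 q [-0.15  0.43  1.45 -0.    1.26 -0.85] F [-0.91 -1.15  0.93] gap 0.016
delta cm [-0.03 -0.02  0.1 ] rv [ 0.001 -0.     0.001]
ptr 2463 [0.36139097 0.01442781 0.01077705]
-172.29432333620397
```

Gripped: the opening is 16 mm, the bar's thickness. The pointer is at -172.3°. I turn with positive rx, in a gentle ramp.

>>> {"method": "arm_command", "body": {"deltas": "0 0 0 0.01 0 0 1; 0 0 0 0.03 0 0 1; 0 0 0 0.06 0 0 1; 0 0 0 0.1 0 0 1; 0 0 0 0.145 0 0 1; 0 0 0 0.19 0 0 1; 0 0 0 0.235 0 0 1; 0 0 0 0.28 0 0 1; 0 0 0 0.325 0 0 1; 0 0 0 0.37 0 0 1; 0 0 0 0.415 0 0 1; 0 0 0 0.455 0 0 1"}}

```text
t: 5.58
eef_pos: [0.5396, 0.0394, 0.1627]
tcp_rot: [[0.001, 0.971, 0.239], [0.0, 0.239, -0.971], [-1.0, 0.001, -0.0]]
force: [1.4, 0.6, -1.8]
finger_gap: 0.0158
```

>>> {"method": "arm_command", "body": {"deltas": "0 0 0 0.045 0 0 1; 0 0 0 0.09 0 0 1; 0 0 0 0.135 0 0 1; 0 0 0 0.18 0 0 1; 0 0 0 0.225 0 0 1; 0 0 0 0.27 0 0 1; 0 0 0 0.31 0 0 1; 0 0 0 0.345 0 0 1; 0 0 0 0.375 0 0 1; 0 0 0 0.4 0 0 1; 0 0 0 0.415 0 0 1; 0 0 0 0.42 0 0 1"}}

```text
t: 6.58
eef_pos: [0.5402, 0.0394, 0.1627]
tcp_rot: [[0.003, 0.984, -0.177], [0.0, -0.177, -0.984], [-1.0, 0.003, -0.001]]
force: [6.1, 1.3, -3.5]
finger_gap: 0.0157
```

```bash
python3 d.py .5394 .0383 .163 -18.5; python3 m.py m1; python3 w.py w2
```

```text
t 6.5833 pos [0.5402 0.0394 0.1627] yaw -10.19 q [-0.15  0.43  1.45  0.    1.26  0.03] F [ 6.08  1.29 -3.5 ] gap 0.0157
delta cm [-0.03 -0.06  0.13] rv [ 0.145 -0.001 -0.003]
n 7245
z 0.1906266347366794 ((539.8162841796875, 37.801055908203125), (49.27971267700195, 51.143226623535156), 32.82014465332031)
79.72290897419529 [0.54089859 0.04814773 0.19074222]Traceback (most recent call last):
  File "m.py", line 33, in <module>
    if __name__=="__main__": measure(sys.argv[1])
                             ~~~~~~~^^^^^^^^^^^^^
  File "m.py", line 10, in measure
    h=q[(q[:,2]>.15)&(rr<.06)&(q[:,2]<.21)];hh=h[h[:,2]>np.percentile(h[:,2],60)-.008][:,:2]
                                                        ~~~~~~~~~~~~~^^^^^^^^^^^
    return _quantile_unchecked(
        a, q, axis, out, overwrite_input, method, keepdims, weights)
    return _ureduce(a,
                    func=_quantile_ureduce_func,
    ...<5 lines>...
                    overwrite_input=overwrite_input,
                    method=method)
    r = func(a, **kwargs)
    result = _quantile(arr,
                       quantiles=q,
    ...<2 lines>...
                       out=out,
                       weights=wgt)
    slices_having_nans = np.isnan(arr[-1, ...])
                                  ~~~^^^^^^^^^
IndexError: index -1 is out of bounds for axis 0 with size 0
```

View pics/w2.png

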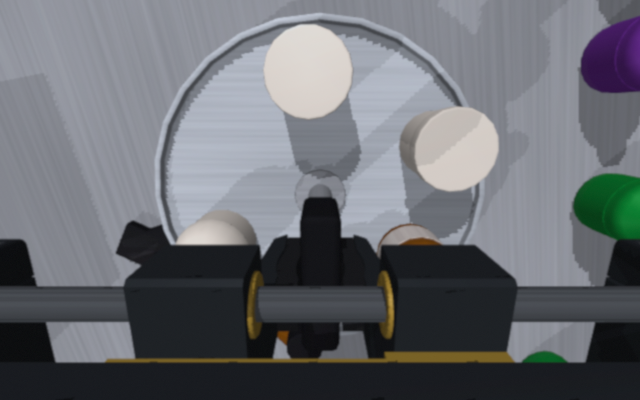

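The tray followed the turn by 50° with the jars standing. About 8.3° remain, so I turn that and check in the scene and top views.

>>> {"method": "arm_command", "body": {"deltas": "-0.03 -0.05 0.1 0.015 0 0 1; -0.03 -0.05 0.1 0.04 0 0 1; -0.03 -0.05 0.1 0.07 0 0 1; -0.03 -0.05 0.1 0.1 0 0 1; -0.03 -0.05 0.1 0.125 0 0 1; -0.03 -0.05 0.1 0.14 0 0 1; -0.03 -0.05 0.1 0.145 0 0 1; -0.03 -0.05 0.1 0.145 0 0 1; -0.03 -0.05 0.1 0.145 0 0 1; -0.03 -0.05 0.1 0.145 0 0 1"}}

```text
t: 7.52
eef_pos: [0.5404, 0.0393, 0.1627]
tcp_rot: [[0.005, 0.949, -0.316], [0.002, -0.316, -0.949], [-1.0, 0.004, -0.004]]
force: [11.6, 5.0, -7.1]
finger_gap: 0.0156
```

```bash
python3 d.py .5394 .0383 .163 -18.5
cat > f.py <<'E'
from h import *
from scipy.optimize import least_squares
A=np.array([.5393,.0388])
ims=[]
for c in("top","scene","wrist"):
    o=monitor.get_obs();im,d=cams.read_camera(c);P=cloud(c,d,o);r=np.hypot(P[...,0]-A[0],P[...,1]-A[1]);ims.append(im)
    m=(d>0)&(P[...,2]>.042)&(P[...,2]<.13)&(r>.05)&(r<.145)
    n,L,st,_=cv2.connectedComponentsWithStats(m.astype(np.uint8))
    for i in range(1,n):
        if st[i,4]<60: continue
        q=P[L==i];q=q[q[:,2]<.085] # walls
        rgb=np.median(im[L==i],0);q=q[np.abs(q[:,2]-.065)<.02]
        f=least_squares(lambda p:np.maximum(np.hypot(q[:,0]-p[0],q[:,1]-p[1])-.0295,-.01),np.median(q,0)[:2],loss="soft_l1",f_scale=.002) if len(q)>20 else None
        if f is not None:
            v=f.x-A;print(c,"px",st[i,:4],len(q),"ctr",f.x.round(3),"deg",np.degrees(np.arctan2(v[1],v[0])).round(1),"r",np.hypot(*v).round(3),"zmax",P[L==i][:,2].max().round(3),rgb)
    for x in finder.silhouettes("domed_jar",c)[:2]: print(c,"dj",round(x["confidence"],2),(np.array(x["extent"])*[640,400,640,400]).round())
save("f1",np.vstack([np.hstack([cv2.resize(ims[0][150:290,260:400],(400,300)),cv2.resize(ims[1][160:300,260:400],(400,300))]),np.hstack([cv2.resize(ims[2],(400,250)),np.zeros((250,400,3),np.uint8)])]))
E
python3 f.py
```

```text
t 7.5167 pos [0.5404 0.0393 0.1627] yaw -18.45 q [-0.15  0.43  1.45  0.    1.26  0.17] F [11.56  5.01 -7.13] gap 0.0156
delta cm [-0.03 -0.07  0.13] rv [ 0.001 -0.004 -0.004]
top px [344 180  11  20] 71 ctr [ 0.596 -0.031] deg -51.1 r 0.09 zmax 0.114 [72. 45. 24.]
top px [340 211  18  20] 128 ctr [ 0.5   -0.048] deg -114.3 r 0.095 zmax 0.117 [79. 48. 25.]
scene px [346 183  22  25] 281 ctr [0.444 0.023] deg -170.9 r 0.097 zmax 0.112 [146. 137. 133.]
scene px [315 189  12  11] 67 ctr [ 0.55  -0.025] deg -80.5 r 0.064 zmax 0.083 [87. 78. 74.]
scene px [288 192  21  28] 240 ctr [ 0.596 -0.04 ] deg -54.1 r 0.097 zmax 0.115 [84. 46. 14.]
scene px [293 224  22  28] 247 ctr [0.64  0.048] deg 5.0 r 0.101 zmax 0.091 [170. 159. 153.]
scene px [336 229  23  27] 253 ctr [0.56  0.126] deg 76.5 r 0.09 zmax 0.092 [174. 163. 156.]
scene dj 0.98 [348. 184. 365. 212.]
wrist px [264  25  90  95] 5989 ctr [0.558 0.117] deg 76.4 r 0.081 zmax 0.087 [216. 209. 204.]
wrist px [402 107  97  85] 5796 ctr [0.642 0.045] deg 3.3 r 0.103 zmax 0.087 [208. 201. 195.]
wrist px [175 213  80  32] 1752 ctr [0.472 0.067] deg 157.0 r 0.073 zmax 0.084 [173. 167. 162.]
wrist px [378 226  66  32] 751 ctr [0.604 0.016] deg -19.5 r 0.069 zmax 0.081 [148. 142. 141.]
wrist px [278 322  45  37] 68 ctr [ 0.478 -0.053] deg -123.9 r 0.11 zmax 0.111 [22. 22. 24.]
wrist dj 0.57 [176. 209. 257. 244.]
```

View pics/f1.png

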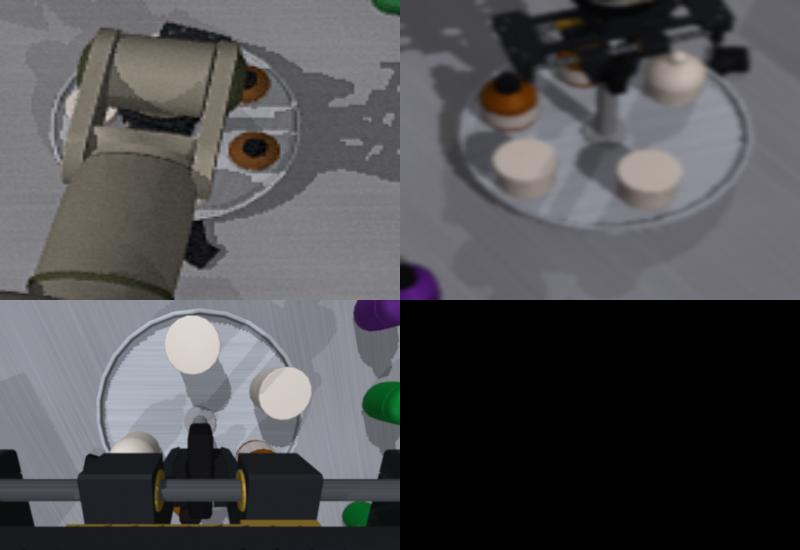

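The jar is upright. In the scene view it stands at -170.9° against the pointer's -172.3° to -172.7°, about 2.5 mm off the line at most. My last small shift raised the side load, so I undo it, nudge the turn by 0.012 rad and settle.

>>> {"method": "arm_command", "body": {"deltas": "0.02 0.02 -0.03 0.004 0 0 1; 0.04 0.05 -0.06 0.008 0 0 1; 0.06 0.07 -0.1 0.012 0 0 1; 0.06 0.07 -0.1 0.012 0 0 1; 0.06 0.07 -0.1 0.012 0 0 1; 0.06 0.07 -0.1 0.012 0 0 1; 0.06 0.07 -0.1 0.012 0 0 1; 0.06 0.07 -0.1 0.012 0 0 1; 0.06 0.07 -0.1 0.012 0 0 1; 0.06 0.07 -0.1 0.012 0 0 1"}}

```text
t: 8.65
eef_pos: [0.5405, 0.0394, 0.1627]
tcp_rot: [[0.003, 0.945, -0.328], [0.001, -0.328, -0.945], [-1.0, 0.003, -0.002]]
force: [6.9, 2.9, -0.9]
finger_gap: 0.0159
```

```bash
python3 d.py .5404 .0393 .1627 -19.1; python3 f.py | grep scene
python3 - <<'E'
from h import *
im,d=cams.read_camera("scene");P=cloud("scene",d);r=np.hypot(P[...,0]-.5408,P[...,1]-.0383)
m=(d>0)&(P[...,2]>.003)&(P[...,2]<.018)&(im.max(2)<90)&(r>.15)&(r<.215)&(P[...,0]<.42)&(P[...,1]<.06)
q=np.median(P[m],0);print("ptr",m.sum(),q,np.degrees(np.arctan2(q[1]-.0383,q[0]-.5408)))
E
```

```text
t 8.65 pos [0.5405 0.0394 0.1627] yaw -19.12 q [-0.15  0.43  1.45  0.    1.26  0.19] F [ 6.93  2.86 -0.94] gap 0.0159
delta cm [ 0.   -0.01  0.01] rv [-0.    -0.002 -0.003]
scene px [346 183  22  25] 282 ctr [0.444 0.024] deg -171.3 r 0.097 zmax 0.111 [147. 138. 132.]
scene px [315 189  12  11] 59 ctr [ 0.55  -0.025] deg -80.7 r 0.065 zmax 0.08 [86.5 76.5 72. ]
scene px [288 193  21  27] 229 ctr [ 0.595 -0.041] deg -54.8 r 0.097 zmax 0.115 [84. 45. 14.]
scene px [293 224  22  27] 270 ctr [0.64  0.046] deg 4.2 r 0.101 zmax 0.091 [172. 161. 155.]
scene px [336 229  23  28] 254 ctr [0.562 0.126] deg 75.6 r 0.09 zmax 0.091 [174. 163. 157.]
scene dj 0.69 [347. 182. 367. 209.]
ptr 167 [0.36111179 0.01551356 0.01198213] -172.7728420072714
```

The jar is at -171.3° to -172.6° and the pointer at -172.3° to -172.8°. That leaves about 2 mm of lateral error against the 12 mm allowed. The tray is still and gripped, so I hand in.

```bash
python3 -c "
from plant import job;print(job.close_job())"
```

```text
the job is handed in; nothing more can be done
None
```

I turned the carousel about 59° clockwise by its handle, so the domed jar now stands in line with the pointer, and handed the job in with the gripper still holding the bar. The run took about 9 s of the 56 s allowed, and hand-in reports no verdict.

- **Alignment:** the last scene-camera check put the jar 97 mm from the axis at -171.3°, against the pointer at -172.8°. That is about 2 mm off the line, against 12 mm allowed. The turn angle together with the starting position gives -172.6°, a disagreement of about 1.3°.
- **Hold:** the grip force was set to 25 N, with the fingers 16 mm apart on the 16 mm bar. About 7 N of side load remained at the wrist, down from 12 N after I corrected a small shift.
- **Jars, pots and bottles:** none looked tipped in the last pictures, and I noticed no contact with any of them. The rear bottle was partly hidden from the scene camera. The wrist-camera fits were unreliable because the gripper blocked much of that view, so I did not use them.
- **Bystanders:** the arm stayed high and clear of the dish, spatula and rack throughout. I did not measure their positions at the end.

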